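Back the vial carousel up one notch

ROBOT

A 6-joint arm with a two-finger parallel gripper is mounted at the origin on the work surface. World frame = base frame: x ahead of the robot, y to its left, z up, the work surface at z = 0. Lengths are in m, angles in rad, forces in N, time in s.
With the tool pointing down it reaches from about 0.325 to 0.925 m from the base axis. Payload 3.1 kg.
Tool frame: the origin (TCP) lies midway between the tips of the shut fingers; the grasp point (between the pads) lies 19 mm behind it; z points along the fingers, y is the direction in which the jaws open and shut (so a half turn about z gives the same grasp; the last joint's range is limited). The gripper opens to 85 mm and grips with 20 to 120 N. Pads are 22 mm wide; open, the fingers measure 114 mm over their backs; the gripper's body (76 mm by 85 mm) begins 54 mm behind the grasp point. The pads swing forward as they close: fully open they stand 13 mm farther back than shut.
Start: joints at [1.049, 0.217, 1.613, -0, 1.311, -0.112], TCP at [0.249, 0.573, 0.231] pointing down, gripper open.
Joint ranges: [-2.75, 2.75], [-0.78, 2.1], [0.31, 2.55], [-1.13, 4.27], [0.13, 2.63], [-2.58, 2.58]. Speed limits (rad/s): [2.79, 2.79, 3.14, 3.14, 3.14, 3.14].

INTERFACE

Orientations are given as a 3x3 rotation matrix whose columns are the frame's x, y, z axes.
In Python, from rig import * gives the robot as it stands. The module is installed in compiled form; this text tells all that it offers.
- The arm moves only by the tool play_rows, never from a script. Its argument "plan" is a list of rows, each a list of 7 numbers: the closure, from 0 (fully open) to 1 (shut), then the shift along the tool's x, y, z in units of 60 mm (1.0 is 60 mm), then the turn, a rotation vector about the tool's x, y, z in units of 5 degrees (1.0 is 5 degrees). A call has 1 to 10 rows; each row is the pose to reach, as a shift and turn from the pose measured when the call began, along the tool's axes at that moment; what a row does not reach only later rows make up. A row lasts 1/8 s, in which the tool goes at most 62.5 mm and 10.7 degrees, less where a joint would pass 70% of its speed; a pose out of reach is approached as far as the arm can. A call with a gripper value outside its range is refused whole. The fingers move at their own pace and stop on an object; "grip_force" is the grip in N (left out, the last holds). Time passes only in rows, so rows that repeat a pose let the fingers close. It gives the time, the measured TCP pose, the force and the opening at its end, in the units of the state.
- state(): the state, without advancing time (a new reading comes with each control period).
- grab_frame(name): name is "scene" or "top" or "wrist"; returns a dict with "pixels" (420x560x3 uint8, red, green, blue), "fx", "fy", "cx", "cy" (pixels), "camera_from_world" (4x4, takes a point from world to camera coordinates); the wrist camera has in their place "hand_eye" (4x4, takes a point from camera to tool coordinates, whose origin is the TCP and whose axes are the flange's). Camera axes: x right, y down, z forward; pixel columns grow to the right and rows downward; lengths in m; the calibration is good to about 2 mm. A picture is of the moment at which its call begins: read the wrist's pose just before it. There is no depth.
- close_job(): hands the job in, once; it reports no verdict.
The state is a dict: "time": time; "qpos": joint angles; "qvel": joint speeds; "tau": joint torques, N m; "tcp_pos": TCP position; "ee_rot": TCP orientation; "force": force on the tool from outside, world axes, zero at the start; "torque": the same for the moment, N m; "grip_width": opening from 0.0 (shut) to 1.0 (fully open).
Only numpy, scipy, OpenCV 4.12 (cv2) and the standard library are available. Lean on these libraries where they do the work, as an engineer would, in place of code of your own. Each camera call takes 0.05 s, during which the arm holds its last target. There are 200 camera calls.

TASK

The vial carousel has been clicked on one place too far. With a fingertip lift its pawl by the thumb lever and tip it right back until it stands open by itself, push the disc backward (clockwise seen from above) by one of its posts by exactly one notch, then tip the pawl down again so that it sits fully down in the next notch and locks the disc. Nothing is to be picked up: leave the vials standing in their pockets and the other things on the bench where they are.

Things in the scene. Friction and masses are not known exactly. Their poses are not given: they have to be found in the camera images.
- carousel: Vial carousel fixed to the bench: grey disc, 210 mm across, turning on an upright axis, its top (deck) 45 mm above the bench, a steel pawl at its rim. Origin on the disc's axis at bench level, z up. x points to where the pawl's nose drops into the rim; y is then counter-clockwise (forward). Vial pockets: rims 10 mm high, centred 52 mm from the axis, 33 mm across; four hold loose vials.
- notch (a point): Deck point under the pawl's nose, at carousel x=97, y=0, z=45 mm; fixed. Ten aluminium ratchet teeth stand on the disc's deck 88 to 105 mm from the axis, one every 36 degrees, 12 mm high: each has an upright face at its clockwise end and a ramp falling counter-clockwise over 37 mm, then 24 mm of flat notch (the nose is 8 mm long; its tip swings out 4 mm as it drops in).
- pivot (a point): Pawl's pivot pin, at carousel x=97, y=-50, z=67 mm; the pin lies along carousel x; this point has the carousel's axes. The aluminium bracket carrying it stands outside the disc: carousel x 110 to 124, y -65 to -35, up to z=73 mm.
- wheel (a joint): Turn of the disc (rad): 0 at the start, growing counter-clockwise from above (forward), falling clockwise (backward). One notch is 36 degrees = 0.628. It turns with light friction (about 1 N at a post) and stays where left. With the pawl down it goes back only about 0.10 before a tooth's upright face stops on the nose; forward, the ramps lift the pawl.
- pawl (a joint): Angle of the pawl (rad): 0 is fully down in a notch, growing as the nose rises; about 0.25 with the nose on top of a tooth. It swings by its own weight: let go below about 1.2 it falls down; let go beyond about 1.35 it falls back onto its open stop at 1.75 (arm just past upright) and stays there.
- lever_tip (a point): Tip of the pawl's thumb lever, a steel strip 50 mm long, 14 wide, 5 thick, rising from the pivot. With the pawl down it leans 60 degrees up from the arm (tip 110 mm above the bench); pushing it level along carousel -y lifts the pawl. With the pawl open it lies back on the -y side of the pivot, at most 22 mm above the pivot's height.
- pawl_nose (a point): Middle of the underside of the pawl's nose. The pawl's arm is a steel bar 12 mm wide, 8 thick, running along carousel +y from the pivot (when down) to 53 mm from it; the nose at its end is 8 mm long and reaches 21.5 mm below the pivot. With the pawl open the arm stands almost upright over the pivot; pushing it along +y tips it down again.
- post0 (a point): Centre of the top of one of the disc's five steel push posts, 10 mm in diameter, 28 mm tall on the deck, 80 mm from the axis, 72 degrees apart; top 73 mm above the bench (at the start 18 degrees counter-clockwise from the carousel's x axis). The posts are all alike.
- post1 (a point): Centre of the top of one of the disc's five steel push posts, 10 mm in diameter, 28 mm tall on the deck, 80 mm from the axis, 72 degrees apart; top 73 mm above the bench (at the start 90 degrees counter-clockwise from the carousel's x axis). The posts are all alike.
- post2 (a point): Centre of the top of one of the disc's five steel push posts, 10 mm in diameter, 28 mm tall on the deck, 80 mm from the axis, 72 degrees apart; top 73 mm above the bench (at the start 162 degrees counter-clockwise from the carousel's x axis). The posts are all alike.
- post3 (a point): Centre of the top of one of the disc's five steel push posts, 10 mm in diameter, 28 mm tall on the deck, 80 mm from the axis, 72 degrees apart; top 73 mm above the bench (at the start 234 degrees counter-clockwise from the carousel's x axis). The posts are all alike.
- post4 (a point): Centre of the top of one of the disc's five steel push posts, 10 mm in diameter, 28 mm tall on the deck, 80 mm from the axis, 72 degrees apart; top 73 mm above the bench (at the start 306 degrees counter-clockwise from the carousel's x axis). The posts are all alike.
- vial0_mid (a point): Centre of a loose capped glass vial, 25 mm in diameter, 45 mm tall, standing in a pocket on the disc (it rides with the disc; centre 67 mm above the bench). Must stay in its pocket.
- vial1_mid (a point): Centre of a loose capped glass vial, 25 mm in diameter, 45 mm tall, standing in a pocket on the disc (it rides with the disc; centre 67 mm above the bench). Must stay in its pocket.
- vial2_mid (a point): Centre of a loose capped glass vial, 25 mm in diameter, 45 mm tall, standing in a pocket on the disc (it rides with the disc; centre 67 mm above the bench). Must stay in its pocket.
- vial3_mid (a point): Centre of a loose capped glass vial, 25 mm in diameter, 45 mm tall, standing in a pocket on the disc (it rides with the disc; centre 67 mm above the bench). Must stay in its pocket.
- beaker: Bystander: loose glass beaker, 60 mm across, 70 mm tall; origin at the centre of its underside. Leave it alone.
- flask: Bystander: loose glass conical flask, 84 mm across at the foot, 122 mm tall; origin at the centre of its underside. Leave it alone.
- reagent: Bystander: loose white plastic reagent bottle with red cap, 64 mm across, 135 mm tall; origin at the centre of its underside. Leave it alone.
- dish: Bystander: loose covered glass dish, 93 mm across, 16 mm tall; origin at the centre of its underside. Leave it alone.
- stopper: Bystander: loose tapered cork stopper, 34 mm across, 28 mm tall; origin at the centre of its underside. Leave it alone.
- spoon: Bystander: loose steel measuring spoon, 170 mm long, lying flat; origin at the centre of its underside. Leave it alone.
Not all that is in view belongs to the job. What is shaped like the part that bears vial2_mid but red is not meant.

How it is judged:
By the outcome, as a careful person would: the job done as asked, in the order asked, and still so for the second after the job is handed in, with the robot touching nothing.
It also fails if it takes over 54 s, if anything falls off the work surface, if the arm or the gripper's body presses on something with over 40 N, if the wrist force passes 120 N, or if a joint passes its speed limit or range.

## Working session

There is one attempt and no reset: what is moved stays moved. The work goes in short steps, Python scripts to look and compute and a tool call to move; the robot and the scene stay as the last step left them, time stands still between calls to the robot, and variables do not carry over. Pictures are saved under pics/ and viewed, about 8 in all and at most 12, crops included, and the job is handed in when it is done.

Besides the shell and the picture viewer there is one more tool, called after "Request:" by a JSON object that holds its "method" and its "body", one argument or row to a line. play_rows: Moves the arm, as the interface text tells. Its arguments: {"type":"object","properties":{"plan":{"type":"array","items":{"type":"array","items":{"type":"number"}}},"grip_force":{"type":"number"}},"required":["plan"]}

```bash
mkdir -p pics
python3 - <<'E'
from rig import *
import cv2,numpy as np
s=state();print(s)
for n in("scene","top"):
    f=grab_frame(n);cv2.imwrite(f"pics/{n}0.png",f["pixels"][:,:,::-1]);print(n,f["fx"],f["fy"],f["cx"],f["cy"],f["camera_from_world"].tolist() if hasattr(f["camera_from_world"],'tolist') else f["camera_from_world"])
E
```

```text
{'time': 0.0, 'qpos': array([ 1.04881108e+00,  2.17794380e-01,  1.61495611e+00,  3.14050416e-05,
        1.31130466e+00, -1.12185783e-01]), 'qvel': array([ 0.0011242 ,  0.00080828, -0.00010254,  0.00085453, -0.00019925,
       -0.00098754]), 'tau': array([ 5.24656607e-04, -3.96829247e+01, -3.03862202e+01, -3.04210903e-05,
        9.54628398e-03, -3.81910866e-06]), 'tcp_pos': array([0.24856214, 0.57254207, 0.22993186]), 'ee_rot': array([[-9.17197322e-01,  3.98431299e-01, -1.25411624e-03],
       [ 3.98433156e-01,  9.17194924e-01, -2.11943248e-03],
       [ 3.05820810e-04, -2.44361929e-03, -9.99996968e-01]]), 'force': array([-0.2750192 , -0.11914605, -0.17449137]), 'torque': array([ 0.01099765,  0.00081673, -0.03447364]), 'grip_width': 0.9992237498878064}
scene 409.8628309258938 409.8628309258938 276.23545700816277 209.21260665896315 [[-0.49357622260663864, 0.8695658841073829, 0.015417057887530335, 0.2904706541394583], [0.5165604070411868, 0.3073751130127818, -0.7991782565722262, -0.17851191185392382], [-0.6996769671461289, -0.3864915433705183, -0.6008963542477767, 1.5719485267038158], [0.0, 0.0, 0.0, 1.0]]
top 417.1777530624194 417.1777530624194 274.50164912149927 206.55369130277484 [[0.02636942181496493, -0.9996491730408898, -0.002486851786896883, -0.02682787736654882], [-0.9954333357060678, -0.026029736361007454, -0.09184185859436646, 0.5263672819263693], [0.09174490589801493, 0.004897311879182518, -0.9957704999537405, 1.158384039775623], [0.0, 0.0, 0.0, 1.0]]
```

View pics/top0.png

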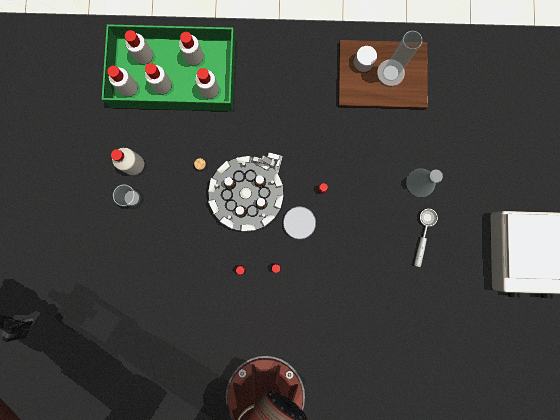

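View pics/scene0.png

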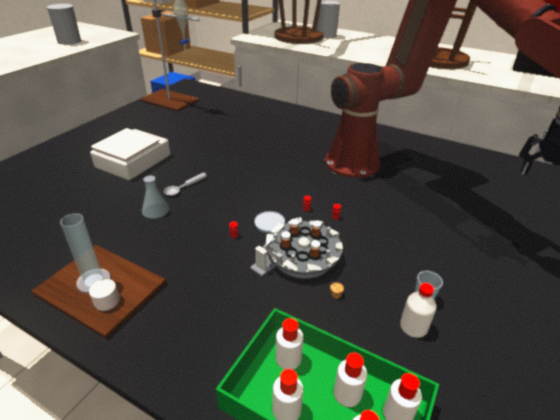

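```bash
cat > h.py <<'E'
from rig import *
import cv2,numpy as np
def ray(f,u,v,z):
    M=np.array(f["camera_from_world"]);R,t=M[:3,:3],M[:3,3];c=-R.T@t
    d=R.T@np.array([(u-f["cx"])/f["fx"],(v-f["cy"])/f["fy"],1]);return c+d*(z-c[2])/d[2]
def proj(f,p):
    M=np.array(f["camera_from_world"]);q=M[:3,:3]@np.array(p)+M[:3,3];return f["cx"]+f["fx"]*q[0]/q[2],f["cy"]+f["fy"]*q[1]/q[2]
def view(n,x0,y0,w,h,k,name):
    f=grab_frame(n);im=f["pixels"][y0:y0+h,x0:x0+w,::-1];im=cv2.resize(im,None,fx=k,fy=k,interpolation=cv2.INTER_CUBIC);cv2.imwrite(f"pics/{name}.png",im);return f
E
python3 - <<'E'
from h import *
f=grab_frame("top");p=f["pixels"]
a=cv2.resize(p[145:245,198:298,::-1],None,fx=6,fy=6,interpolation=cv2.INTER_CUBIC)
cv2.imwrite("pics/top1.png",a)
g=p.max(2);m=(g>70).astype(np.uint8);m[:, :200]=0;m[:,292:]=0;m[:140]=0;m[240:]=0
m=cv2.morphologyEx(m,cv2.MORPH_CLOSE,np.ones((3,3)))
c=max(cv2.findContours(m,0,cv2.CHAIN_APPROX_NONE)[0],key=cv2.contourArea)[:,0,:]
P=np.array([ray(f,u,v,.045)[:2] for u,v in c])
# robust circle
rng=np.random.default_rng(0);best=(0,)
for _ in range(3000):
    q=P[rng.choice(len(P),3,replace=False)]
    A=np.c_[2*q,np.ones(3)]
    if abs(np.linalg.det(A))<1e-6: continue
    s=np.linalg.solve(A,(q**2).sum(1));r=np.sqrt(max(0,s[2]+s[0]**2+s[1]**2));n=(abs(np.hypot(*(P-s[:2]).T)-r)<.002).sum()
    if abs(r-.105)<.005 and n>best[0]:best=(n,s[:2],r)
print(len(P),best)
E
```

```text
238 (np.int64(174), array([0.56100679, 0.06906868]), np.float64(0.10406013466298968))
```

View pics/top1.png

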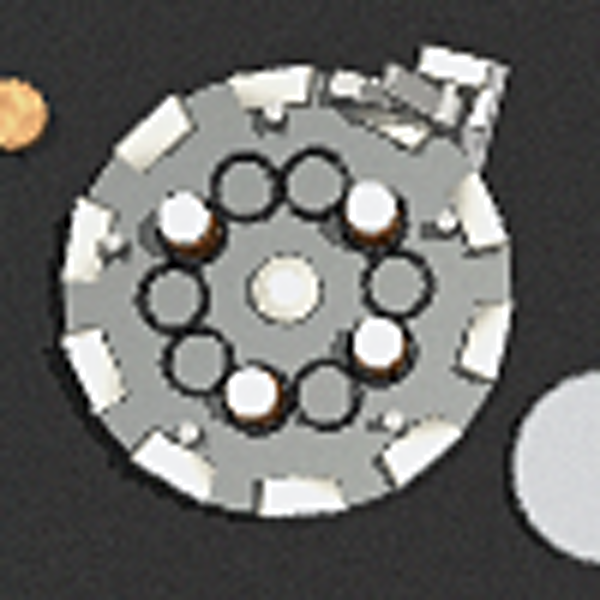

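Run:
```python
from h import *
f=grab_frame("top")
Q=np.array([ray(f,198+(u+.5)/6-.5,145+(v+.5)/6-.5,.073)[:2] for u,v in[(275,115),(112,243),(190,432),(393,420),(448,220)]])
A=np.radians([18,90,162,234,306]);B=.08*np.c_[np.cos(A),np.sin(A)]
c=Q.mean(0);z=(Q-c)@[1,1j];b=B@[1,1j];th=np.angle((z*b.conj()).sum())
print("c",c,"th",np.degrees(th),"res mm",np.abs(z-b*np.exp(1j*th))*1e3, abs(z))
R=lambda p:np.array([c[0]+np.cos(th)*p[0]-np.sin(th)*p[1],c[1]+np.sin(th)*p[0]+np.cos(th)*p[1]])
for n,p,h in[("nose",(.097,0),.0455),("pivot",(.097,-.05),.067),("levertip",(.097,-.025),.11),("post0",(.0761,.0247),.073),("brk",(.117,-.05),.073)]:
    w=R(p);print(n,w.round(4),((np.array(proj(f,[*w,h]))-[198,145])*6).round(0))
```

```text
c [0.55968054 0.06861781] th -12.855245399698733 res mm [1.45708957 0.83084656 1.27732164 1.19949711 0.60690216] [0.07864986 0.08063836 0.07877187 0.07902416 0.08049357]
nose [0.6542 0.047 ] [338.  91.]
pivot [ 0.6431 -0.0017] [441. 108.]
levertip [0.6487 0.0227] [385.  76.]
post0 [0.6394 0.0758] [271. 110.]
brk [ 0.6626 -0.0062] [452.  64.]
```

```bash
cat >> h.py <<'E'
C=np.array([.5600,.0688]);TH=np.radians(-12.85)
def c2w(p):
    c,s=np.cos(TH),np.sin(TH);return np.array([C[0]+c*p[0]-s*p[1],C[1]+s*p[0]+c*p[1],p[2]])*1.0
def w2c(w):
    c,s=np.cos(TH),np.sin(TH);d=np.array(w[:2])-C;return np.array([c*d[0]+s*d[1],-s*d[0]+c*d[1],w[2]])*1e3
a=TH+np.pi/2
RT=np.array([[np.cos(a),np.sin(a),0],[np.sin(a),-np.cos(a),0],[0,0,-1]])  # tool x=carousel y, y=carousel x, z down
from scipy.spatial.transform import Rotation as Ro
def go(*pts):
    s=state();R=s["ee_rot"]
    print("now mm",w2c(s["tcp_pos"]).round(1),"t",round(s["time"],2),"F",s["force"].round(1),"grip",round(s["grip_width"],2))
    rv=Ro.from_matrix(R.T@RT).as_rotvec(degrees=True)/5
    for p in pts: print(p,(R.T@(c2w(np.array(p)/1e3)-s["tcp_pos"])/.06).round(2),rv.round(2))
E
python3 -c "
from h import *
go((97,10,150),(97,10,92))"
```

```text
now mm [-415.6  422.2  230.4] t 0.2 F [ 0.7 -0.1  0.8] grip 1.0
(97, 10, 150) [-9.66 -5.17  1.35] [-2.000e-02  1.000e-02  1.587e+01]
(97, 10, 92) [-9.66 -5.17  2.31] [-2.000e-02  1.000e-02  1.587e+01]
```

Request:
{"method": "play_rows", "body": {
  "plan": [
    [1,-0.8,-0.4,0,0,0,1.6],
    [1,-1.7,-0.9,0,0,0,3.2],
    [1,-2.7,-1.4,0,0,0,4.8],
    [1,-3.7,-2,0,0,0,6.4],
    [1,-4.7,-2.5,0,0,0,8],
    [1,-5.7,-3,0,0,0,9.6],
    [1,-6.7,-3.6,0.3,0,0,11.2],
    [1,-7.7,-4.1,0.6,0,0,12.8],
    [1,-8.7,-4.7,1,0,0,14.4],
    [1,-9.66,-5.17,1.2,0,0,15.87]
  ]
}}

```text
time: 1.45
tcp_pos: [0.626, 0.0943, 0.1696]
ee_rot: [[0.226, 0.974, -0.002], [0.974, -0.226, -0.001], [-0.001, -0.001, -1.0]]
force: [-1.1, 0.4, -0.4]
grip_width: 0.002
```

Run:
```python
from h import *
go((97,10,150),(97,10,92))
s=state();f=grab_frame("wrist");cv2.imwrite("pics/w1.png",f["pixels"][:,:,::-1])
H=np.array(f["hand_eye"]);print(f["fx"],f["cx"],f["cy"],H.round(4).tolist())
view("scene",225,185,160,120,5,"s1")
```

```text
now mm [ 58.7  39.5 169.6] t 1.45 F [-1.1  0.4 -0.4] grip 0.0
(97, 10, 150) [-0.49  0.64  0.33] [-0.02  0.02 -0.05]
(97, 10, 92) [-0.49  0.64  1.29] [-0.02  0.02 -0.05]
298.3842850885857 279.3574346300307 209.86917221456696 [[0.0016, -0.9654, -0.2609, 0.0657], [1.0, 0.0017, -0.0, -0.0002], [0.0005, -0.2609, 0.9654, -0.1426], [0.0, 0.0, 0.0, 1.0]]
```

View pics/w1.png

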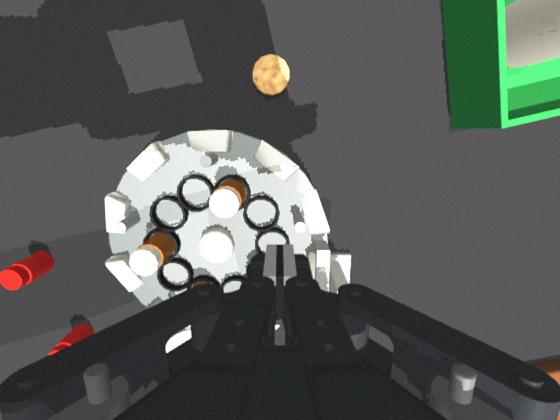

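Request:
{"method": "play_rows", "body": {
  "plan": [
    [1,-0.25,0.32,0.1,0,0,0],
    [1,-0.49,0.64,0.33,0,0,0],
    [1,-0.49,0.64,0.6,0,0,0],
    [1,-0.49,0.64,0.9,0,0,0],
    [1,-0.49,0.64,1.2,0,0,0],
    [1,-0.49,0.64,1.29,0,0,0],
    [1,-0.49,0.64,1.29,0,0,0]
  ]
}}

```text
time: 2.42
tcp_pos: [0.6571, 0.0533, 0.0901]
ee_rot: [[0.228, 0.974, -0.004], [0.974, -0.228, -0.004], [-0.004, -0.003, -1.0]]
force: [-0.0, -0.5, -0.2]
grip_width: -0.002
```

Run:
```python
from h import *
go((97,-20,92),(97,-40,93),(97,-62,94))
view("scene",225,185,160,120,5,"s2")
```

```text
now mm [98.1  6.5 90.1] t 2.42 F [-0.  -0.5 -0.2] grip -0.0
(97, -20, 92) [-0.44 -0.02 -0.03] [-0.03  0.05 -0.07]
(97, -40, 93) [-0.78 -0.01 -0.05] [-0.03  0.05 -0.07]
(97, -62, 94) [-1.14 -0.01 -0.06] [-0.03  0.05 -0.07]
```

View pics/s2.png

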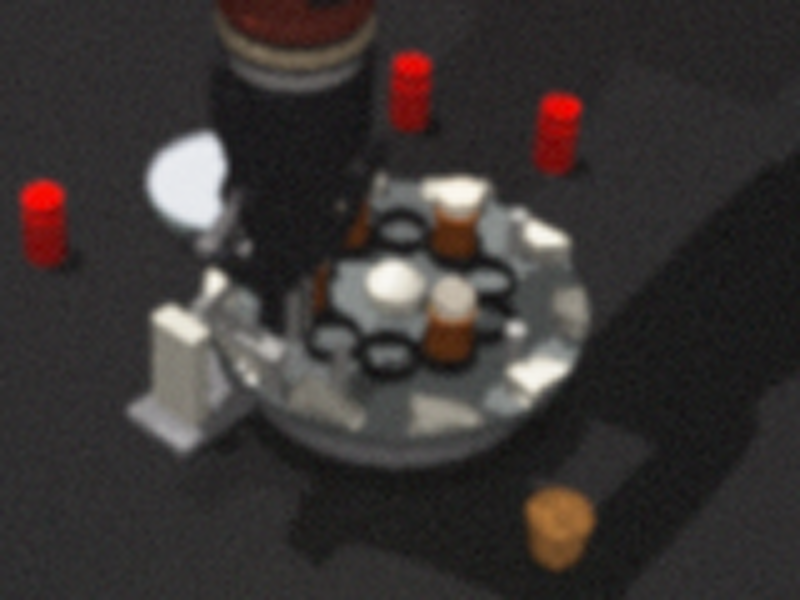

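Request:
{"method": "play_rows", "body": {
  "plan": [
    [1,-0.2,-0.01,-0.03,0,0,0],
    [1,-0.4,-0.01,-0.04,0,0,0],
    [1,-0.55,-0.01,-0.04,0,0,0],
    [1,-0.7,-0.01,-0.05,0,0,0],
    [1,-0.83,-0.01,-0.05,0,0,0],
    [1,-0.96,-0.01,-0.06,0,0,0],
    [1,-1.08,-0.01,-0.06,0,0,0]
  ]
}}

```text
time: 3.35
tcp_pos: [0.6422, -0.0103, 0.0947]
ee_rot: [[0.229, 0.974, -0.003], [0.974, -0.229, -0.004], [-0.004, -0.002, -1.0]]
force: [-0.3, 0.4, -1.2]
grip_width: 0.006
```

Run:
```python
from h import *
go((97,-62,94),(97,-72,95),(97,-72,150))
```

```text
now mm [ 97.7 -58.8  94.7] t 3.35 F [-0.3  0.4 -1.2] grip 0.01
(97, -62, 94) [-0.05 -0.01  0.01] [-0.02  0.05 -0.07]
(97, -72, 95) [-0.22 -0.01 -0.  ] [-0.02  0.05 -0.07]
(97, -72, 150) [-0.22 -0.01 -0.92] [-0.02  0.05 -0.07]
```

Request:
{"method": "play_rows", "body": {
  "plan": [
    [1,-0.1,-0.01,0,0,0,0],
    [1,-0.2,-0.01,0,0,0,0],
    [1,-0.28,-0.01,0,0,0,0],
    [1,-0.32,-0.01,0,0,0,0],
    [1,-0.32,-0.01,0,0,0,0]
  ]
}}

```text
time: 3.98
tcp_pos: [0.6372, -0.029, 0.0947]
ee_rot: [[0.229, 0.973, -0.003], [0.973, -0.229, -0.004], [-0.004, -0.002, -1.0]]
force: [0.3, -0.4, 0.0]
grip_width: -0.002
```

Run:
```python
from h import *
go((97,-78,96),(97,-78,150),(97,30,150),(97,50,150))
view("scene",225,185,160,120,5,"s3")
```

```text
now mm [ 97.  -78.2  94.7] t 3.98 F [ 0.3 -0.4  0. ] grip -0.0
(97, -78, 96) [ 0.   -0.   -0.02] [-0.02  0.05 -0.08]
(97, -78, 150) [-0.   -0.   -0.92] [-0.02  0.05 -0.08]
(97, 30, 150) [ 1.8  -0.01 -0.93] [-0.02  0.05 -0.08]
(97, 50, 150) [ 2.13 -0.02 -0.93] [-0.02  0.05 -0.08]
```

View pics/s3.png

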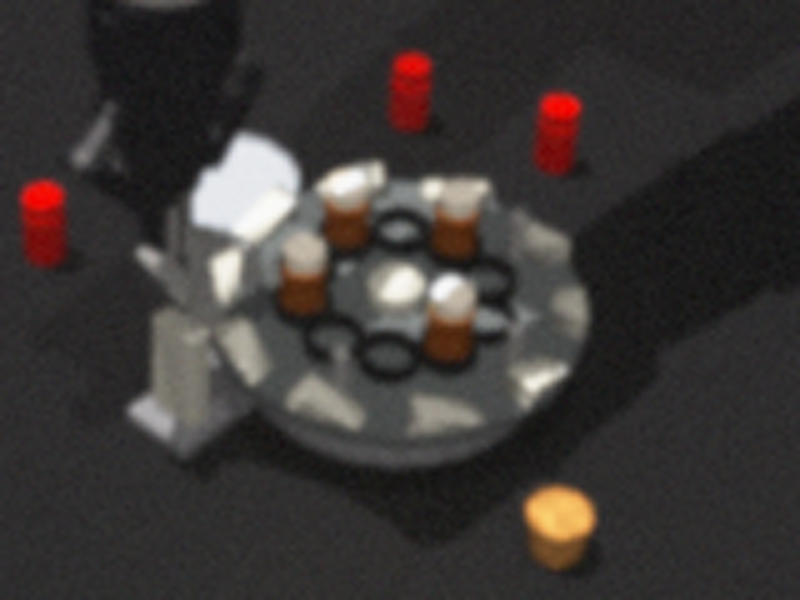

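Request:
{"method": "play_rows", "body": {
  "plan": [
    [1,0,0,-0.3,0,0,0],
    [1,0,0,-0.6,0,0,0],
    [1,0,0,-0.95,0,0,0],
    [1,0,0,-1.1,0,0,0],
    [1,0.5,-0.05,-1.1,0,0,0],
    [1,1,-0.1,-1.1,0,0,0],
    [1,1.5,-0.2,-1.1,0,0,0],
    [1,2,-0.2,-1.0,0,0,0],
    [1,2.15,-0.2,-0.9,0,0,0],
    [1,2.15,-0.2,-0.9,0,0,0]
  ]
}}

```text
time: 5.28
tcp_pos: [0.6545, 0.0997, 0.1473]
ee_rot: [[0.228, 0.974, -0.005], [0.974, -0.228, -0.004], [-0.005, -0.003, -1.0]]
force: [-0.4, -0.2, 0.0]
grip_width: -0.002
```

Run:
```python
from h import *
go((85,50,65),(85,20,65),(85,-6,65))
view("scene",225,185,160,120,5,"s4")
```

```text
now mm [ 85.3  51.1 147.3] t 5.28 F [-0.4 -0.2  0. ] grip -0.0
(85, 50, 65) [-0.01  0.    1.37] [-0.04  0.06 -0.06]
(85, 20, 65) [-0.51  0.    1.37] [-0.04  0.06 -0.06]
(85, -6, 65) [-0.94  0.01  1.38] [-0.04  0.06 -0.06]
```

View pics/s4.png

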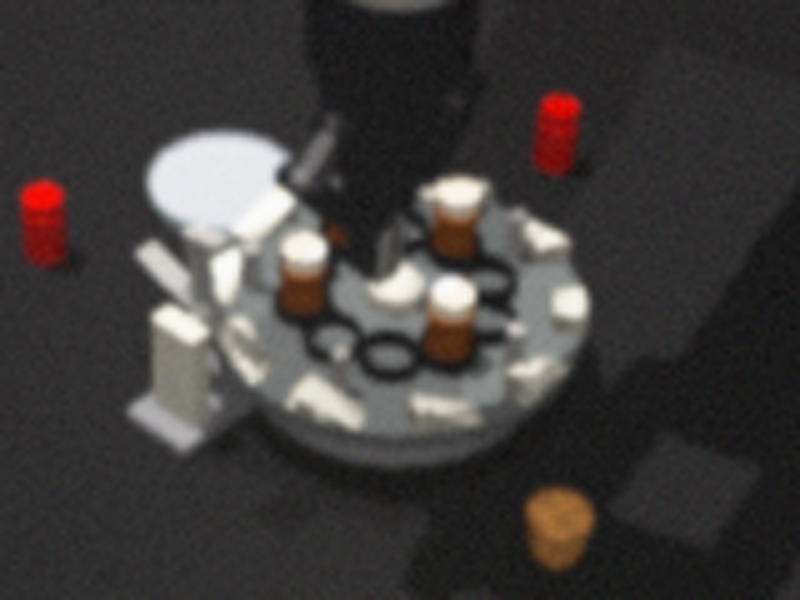

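Request:
{"method": "play_rows", "body": {
  "plan": [
    [1,0,0,0.4,0,0,0],
    [1,0,0,0.8,0,0,0],
    [1,0,0,1.15,0,0,0],
    [1,0,0,1.35,0,0,0],
    [1,0,0,1.36,0,0,0],
    [1,-0.15,0,1.36,0,0,0],
    [1,-0.3,0,1.36,0,0,0],
    [1,-0.4,0,1.36,0,0,0],
    [1,-0.5,0,1.37,0,0,0],
    [1,-0.5,0,1.37,0,0,0]
  ]
}}

```text
time: 6.58
tcp_pos: [0.6515, 0.0677, 0.0678]
ee_rot: [[0.229, 0.973, 0.006], [0.973, -0.229, -0.006], [-0.005, 0.007, -1.0]]
force: [7.2, -1.3, -2.1]
grip_width: -0.004
```

Run:
```python
from h import *
go((85,0,65),(85,-5,65),(85,-8.7,65))
f=grab_frame("top");cv2.imwrite("pics/t5.png",cv2.resize(f["pixels"][145:245,198:298,::-1],None,fx=6,fy=6,interpolation=cv2.INTER_CUBIC))
```

```text
now mm [89.5 19.3 67.8] t 6.58 F [ 7.2 -1.3 -2.1] grip -0.0
(85, 0, 65) [-0.32 -0.07  0.05] [ 0.08  0.05 -0.08]
(85, -5, 65) [-0.41 -0.07  0.05] [ 0.08  0.05 -0.08]
(85, -8.7, 65) [-0.47 -0.07  0.05] [ 0.08  0.05 -0.08]
```

View pics/t5.png

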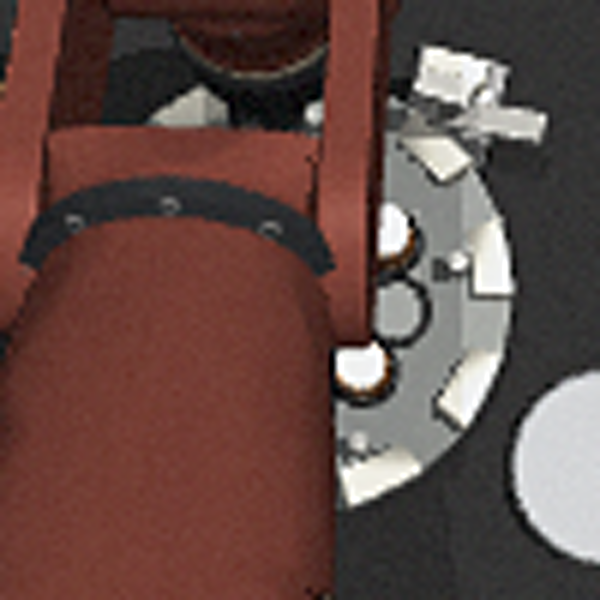

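Request:
{"method": "play_rows", "body": {
  "plan": [
    [1,0.12,0,0,0,0,0],
    [1,0.25,-0.02,0,0,0,0],
    [1,0.3,-0.16,0,0,0,0],
    [1,0.3,-0.16,0.02,0,0,0],
    [1,0.3,-0.16,0.02,0,0,0]
  ]
}}

```text
time: 7.25
tcp_pos: [0.6457, 0.0876, 0.0661]
ee_rot: [[0.228, 0.974, 0.005], [0.974, -0.228, -0.006], [-0.005, 0.006, -1.0]]
force: [0.6, 0.6, -0.5]
grip_width: 0.004
```

Run:
```python
from h import *
go((80,15,65),(80,5,65),(80,-6,65))
```

```text
now mm [79.4 37.4 66.1] t 7.25 F [ 0.6  0.6 -0.5] grip 0.0
(80, 15, 65) [-0.37  0.01  0.02] [ 0.07  0.06 -0.07]
(80, 5, 65) [-0.54  0.01  0.02] [ 0.07  0.06 -0.07]
(80, -6, 65) [-0.72  0.01  0.02] [ 0.07  0.06 -0.07]
```

Request:
{"method": "play_rows", "body": {
  "plan": [
    [1,-0.1,0,0.02,0,0,0],
    [1,-0.2,0,0.02,0,0,0],
    [1,-0.3,0,0.02,0,0,0],
    [1,-0.4,0.01,0.02,0,0,0],
    [1,-0.5,0.01,0.02,0,0,0],
    [1,-0.58,0.01,0.02,0,0,0],
    [1,-0.64,0.01,0.02,0,0,0],
    [1,-0.64,0.01,0.02,0,0,0]
  ]
}}

```text
time: 8.25
tcp_pos: [0.6376, 0.0495, 0.0652]
ee_rot: [[0.229, 0.974, 0.005], [0.974, -0.228, -0.007], [-0.006, 0.007, -1.0]]
force: [0.5, 0.4, 0.6]
grip_width: -0.001
```

Run:
```python
from h import *
go((80,-6,65),(80,-8.7,65))
f=grab_frame("top");cv2.imwrite("pics/t6.png",cv2.resize(f["pixels"][145:245,198:298,::-1],None,fx=6,fy=6,interpolation=cv2.INTER_CUBIC))
```

```text
now mm [80.  -1.5 65.2] t 8.25 F [0.5 0.4 0.6] grip -0.0
(80, -6, 65) [-0.07  0.    0.  ] [ 0.08  0.06 -0.07]
(80, -8.7, 65) [-0.12  0.    0.  ] [ 0.08  0.06 -0.07]
```

View pics/t6.png

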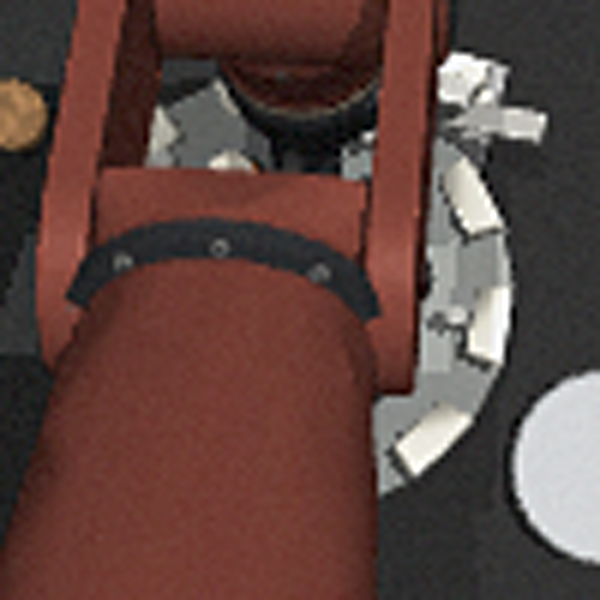

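Run:
```python
from h import *
f=grab_frame("top")
for n,u,v in[("start",448,220),("now",455,317)]:
    p=w2c(ray(f,198+(u+.5)/6-.5,145+(v+.5)/6-.5,.073));print(n,p.round(1),np.degrees(np.arctan2(p[1],p[0]))%360)
```

```text
start [ 47.3 -65.2  73. ] 305.98684839696386
now [  5.1 -79.3  73. ] 273.6447527628933
```

Request:
{"method": "play_rows", "body": {
  "plan": [
    [1,-0.04,0,0,0,0,0],
    [1,-0.08,0,0,0,0,0],
    [1,-0.08,0,0,0,0,0],
    [1,-0.08,0,0,0,0,0],
    [1,0.1,0,0,0,0,0],
    [1,0.3,0,-0.4,0,0,0],
    [1,0.3,0,-1.0,0,0,0],
    [1,0.3,0,-1.6,0,0,0],
    [1,1.0,-1,-1.9,0,0,0],
    [1,1.5,-1.9,-1.9,0,0,0]
  ]
}}

```text
time: 9.6
tcp_pos: [0.5565, 0.1577, 0.1802]
ee_rot: [[0.23, 0.973, 0.011], [0.973, -0.23, -0.005], [-0.003, 0.012, -1.0]]
force: [0.0, 2.0, 0.1]
grip_width: -0.001
```

Run:
```python
from h import *
go((97,-50,150))
f=grab_frame("top");im=cv2.resize(f["pixels"][145:245,198:298,::-1],None,fx=6,fy=6,interpolation=cv2.INTER_CUBIC)
for i,a in enumerate(range(5)):
    t=np.radians(18-36+72*a);u,v=proj(f,c2w((.08*np.cos(t),.08*np.sin(t),.073)));cv2.circle(im,(int((u-197.5)*6),int((v-144.5)*6)),14,(0,0,255),1)
cv2.imwrite("pics/t7.png",im)
```

```text
now mm [-23.2  85.9 180.2] t 9.6 F [0.  2.  0.1] grip -0.0
(97, -50, 150) [-2.25  2.01  0.53] [ 0.13  0.03 -0.09]
```

View pics/t7.png

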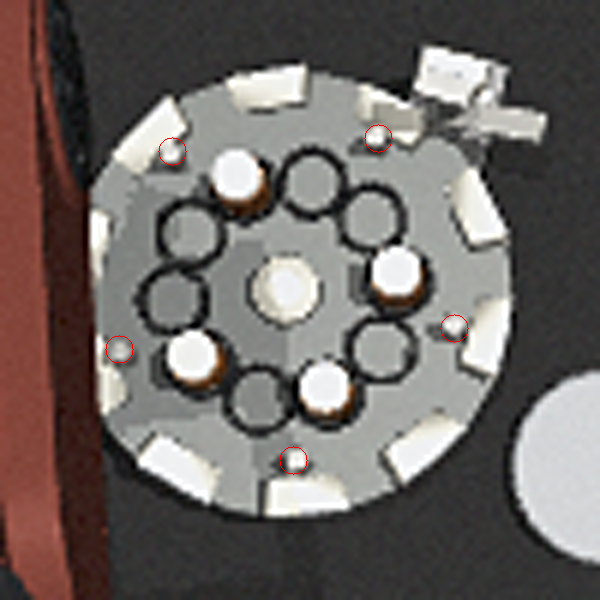

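Request:
{"method": "play_rows", "body": {
  "plan": [
    [1,-0.7,0.5,0,0,0,0],
    [1,-1.4,1,0,0,0,0],
    [1,-2.1,1.5,0,0,0,0],
    [1,-2.7,2,0.1,0,0,0],
    [1,-3,2,0.3,0,0,0],
    [1,-3,2,0.6,0,0,0],
    [1,-3,2,0.6,0,0,0]
  ]
}}

```text
time: 10.52
tcp_pos: [0.6221, -0.038, 0.139]
ee_rot: [[0.225, 0.974, -0.007], [0.974, -0.225, -0.0], [-0.002, -0.006, -1.0]]
force: [-0.1, -0.2, 0.5]
grip_width: 0.001
```

Run:
```python
from h import *
go((97,-95,103),(97,-60,103),(97,-48,103),(97,8,103))
```

```text
now mm [ 84.3 -90.3 139. ] t 10.53 F [-0.1 -0.2  0.5] grip 0.0
(97, -95, 103) [-0.08  0.22  0.6 ] [-0.07  0.02 -0.03]
(97, -60, 103) [0.51 0.21 0.6 ] [-0.07  0.02 -0.03]
(97, -48, 103) [0.71 0.21 0.6 ] [-0.07  0.02 -0.03]
(97, 8, 103) [1.64 0.21 0.6 ] [-0.07  0.02 -0.03]
```

Request:
{"method": "play_rows", "body": {
  "plan": [
    [1,-0.08,0.15,0.1,0,0,0],
    [1,-0.08,0.22,0.3,0,0,0],
    [1,-0.08,0.22,0.5,0,0,0],
    [1,-0.08,0.22,0.6,0,0,0],
    [1,0.1,0.22,0.6,0,0,0],
    [1,0.25,0.22,0.6,0,0,0],
    [1,0.4,0.22,0.6,0,0,0],
    [1,0.5,0.22,0.6,0,0,0],
    [1,0.6,0.22,0.6,0,0,0],
    [1,0.7,0.22,0.6,0,0,0]
  ]
}}

```text
time: 11.78
tcp_pos: [0.6442, 0.0003, 0.1028]
ee_rot: [[0.225, 0.974, -0.007], [0.974, -0.225, -0.0], [-0.002, -0.006, -1.0]]
force: [0.4, 0.0, 0.3]
grip_width: 0.001
```

Run:
```python
from h import *
go((97,-48,103),(97,-20,103),(97,8,103))
```

```text
now mm [ 97.3 -48.1 102.8] t 11.78 F [0.4 0.  0.3] grip 0.0
(97, -48, 103) [ 0. -0. -0.] [-0.07  0.02 -0.03]
(97, -20, 103) [ 0.47 -0.01 -0.  ] [-0.07  0.02 -0.03]
(97, 8, 103) [ 0.93 -0.01 -0.  ] [-0.07  0.02 -0.03]
```

Now follow it down gently, then clear upward and look.

Request:
{"method": "play_rows", "body": {
  "plan": [
    [1,0.1,0,0,0,0,0],
    [1,0.22,0,0,0,0,0],
    [1,0.34,0,0,0,0,0],
    [1,0.46,0,0,0,0,0],
    [1,0.58,0,0,0,0,0],
    [1,0.7,0,0,0,0,0],
    [1,0.85,0,0,0,0,0],
    [1,0.95,0,-0.2,0,0,0],
    [1,0.95,0,-0.8,0,0,0],
    [1,0.95,0,-1.2,0,0,0]
  ]
}}

```text
time: 13.02
tcp_pos: [0.6586, 0.0562, 0.1775]
ee_rot: [[0.224, 0.974, -0.004], [0.974, -0.224, -0.0], [-0.001, -0.004, -1.0]]
force: [0.8, 0.4, 0.0]
grip_width: 0.001
```

Request:
{"method": "play_rows", "body": {
  "plan": [
    [1,0.5,-0.5,-0.2,0,0,0],
    [1,1,-1,-0.2,0,0,0],
    [1,1.4,-1.6,-0.2,0,0,0],
    [1,1.8,-2.3,-0.2,0,0,0],
    [1,1.8,-2.4,-0.2,0,0,0]
  ]
}}

```text
time: 13.65
tcp_pos: [0.5406, 0.1959, 0.1908]
ee_rot: [[0.221, 0.975, -0.004], [0.975, -0.221, 0.0], [-0.0, -0.004, -1.0]]
force: [0.4, -0.7, 0.5]
grip_width: -0.0
```

Run:
```python
from h import *
go()
f=grab_frame("top");im=cv2.resize(f["pixels"][145:245,198:298,::-1],None,fx=4,fy=4,interpolation=cv2.INTER_CUBIC)
for i,a in enumerate(range(5)):
    t=np.radians(18-36+72*a);u,v=proj(f,c2w((.08*np.cos(t),.08*np.sin(t),.073)));cv2.circle(im,(int((u-197.5)*4),int((v-144.5)*4)),10,(0,0,255),1)
g=grab_frame("scene");b=cv2.resize(g["pixels"][205:285,250:350,::-1],None,fx=4,fy=4,interpolation=cv2.INTER_CUBIC)
b=cv2.copyMakeBorder(b,0,80,0,0,cv2.BORDER_CONSTANT)
cv2.imwrite("pics/e8.png",np.hstack([im,b]))
for n,p in[("nose",(97,0,45.5)),("tip",(97,-25,110)),("pivot",(97,-50,67)),("nose up .25",(97,0,57.5))]:
    w=c2w(np.array(p)/1e3);print(n,(np.array(proj(g,w))-[249.5,204.5])*4+[400,0],(np.array(proj(f,w))-[197.5,144.5])*4)
```

```text
now mm [-47.2 119.6 190.8] t 13.65 F [ 0.4 -0.7  0.5] grip -0.0
nose [520.99638829 230.25978189] [227.09822392  62.44852324]
tip [493.89874726 138.09517742] [258.58112715  51.94884353]
pivot [465.41182435 170.14454616] [295.66980521  73.817934  ]
nose up .25 [521.37771789 216.87989736] [226.22291692  58.95376289]
```

View pics/e8.png

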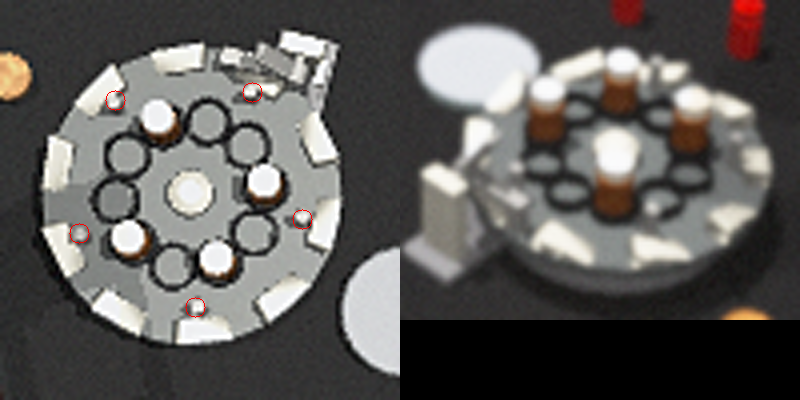

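Run:
```python
from h import *
rows=[]
for n,(x,y) in(("top",(240,148)),("scene",(255,220))):
    a=cv2.imread(f"pics/{n}0.png");b=grab_frame(n)["pixels"][:,:,::-1]
    k=lambda i:cv2.resize(i[y:y+36,x:x+48],(384,288),interpolation=cv2.INTER_CUBIC)
    rows.append(np.hstack([k(a),k(b)]))
cv2.imwrite("pics/cmp.png",np.vstack(rows));go()
```

```text
now mm [-43.7 117.7 190.8] t 13.85 F [-0.1 -0.4 -0.8] grip -0.0
```

View pics/cmp.png

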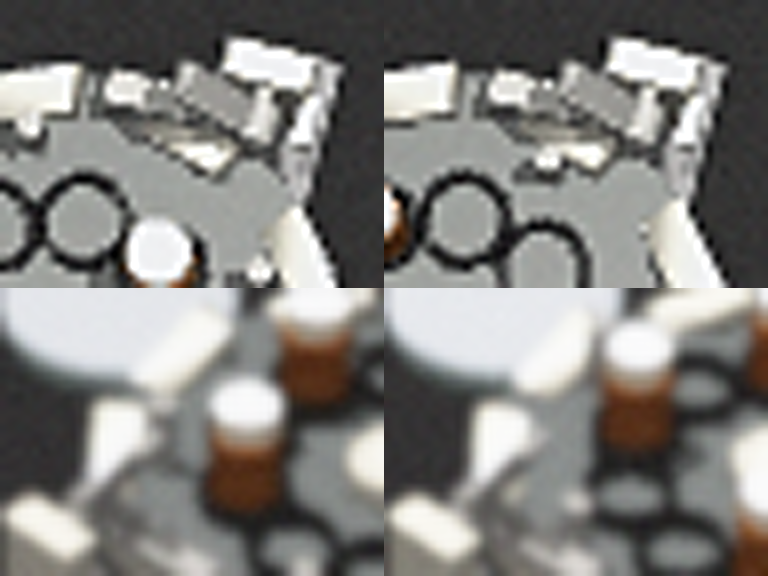

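The start and current crops show the pawl in the same place: nose at about (125,85) and lever at about (215,95) in both. It is fully down, one notch further back. The robot is clear of everything, so I'm handing in.

```bash
python3 -c "
from rig import *
print(close_job())"
```

```text
the job is handed in; nothing more can be done
None
```

The disc is back by one notch with the pawl down in the next notch, and I handed the job in at about 13.9 s of the 54 s allowed.

- **Pawl opened:** with the fingers shut, I pushed the thumb lever back until the pawl stood open by itself. A picture with the finger withdrawn confirmed it.
- **Disc turned:** I pushed post0 clockwise. On the first push the finger slid off the outer side of the post, with about 7 N sideways and the disc turned only part of the way. I backed off, re-centred, and finished the push.
- **Pawl closed:** I tipped the arm forward and followed it down gently.

**Last checks:**
- **Disc angle:** all five posts lie on the positions predicted for a 36 degree turn, to well under 1 degree by eye. While pushing, the image and finger-position estimates of the disc angle differed by about 2 degrees, but the view with the disc clear settled it.
- **Pawl seat:** in the enlarged start and end crops the pawl looks the same in both camera views, so it is fully down. I did not test the lock by pushing the disc.
- **Surroundings:** all four vials are in their pockets, and the dish and stopper look unmoved. I did not check the other bystanders again at the end, but the arm never went near them at low height.

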